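# Wedge the glue press tight

## Task

A painting panel is being glued up in the little timber press. Take the big wooden wedge, lay it flat on the panel and slide it, thin end first, under the near edge of the beam about midway between its posts, then push it in until it jams tight: a firm thumb push of roughly 20 N; much more than 25 N, or leaning hard on it, crushes the glue-up. Let go of it and leave it jammed there; leave the small wedge, mug and brush can alone.

Things in the scene. Friction and masses are not known exactly. Their poses are not given: they have to be found in the camera images.
- wedge_center (a point): The big pale wooden wedge, loose on the table left or right of the press, 0.06 to 0.13 kg: 160 mm long (its x), 40 mm wide (y), 4 mm thick at the thin end (+x), 26 mm at the thick end (-x); flat underside, upright sides, top sloping evenly, 1 in 7.3. This point: middle of its length and width, 13 mm above its underside.
- wedge_tip (a point): The foot of the big wedge's thin end: middle of its width, on the underside (80 mm along +x from the middle). Same axes as the wedge.
- wedge_heel (a point): The foot of the big wedge's thick end: middle of its width, on the underside (80 mm along -x from the middle). Same axes as the wedge.
- beam_edge (a point): Middle of the near lower edge of the press beam, a dark timber bar 260 mm long, 40 mm deep, 30 mm high. x is level and points away from the robot, straight under the beam (the pushing direction); y along the beam; z up. The edge is 48 mm above the table. Posts near the beam's ends (204 mm clear between them) rise to 98 mm. The press base, 260 mm wide and 18 mm high, starts 170 mm before this point.
- beam: The beam; origin at beam_edge. Under it lies the fixed flat panel, 150 mm wide, from 150 mm before the edge to 100 mm beyond. The panel's thickness varies and is not measured: its top is 29 to 39 mm above the table, so the gap is 9 to 19 mm; feel for it. The beam weighs 2.5 N and then resists about 30 N per mm of lift. Beam and panel are slippery (friction 0.3 to 0.5), yet the wedge stays jammed.
- small_wedge: A smaller wooden wedge, 75 mm long, 26 mm wide, 8 mm at the thick end; too thin for this press. Loose on the table on the other side of the press from the big one; origin in the middle of its underside. Leave it alone.
- mug: Blue ceramic mug, 80 mm across, 95 mm high, beside the press; origin at the middle of its underside.
- brush_can: Metal can of paint brushes, 72 mm across, 100 mm high with brushes up to 210 mm, beside the press; origin at the middle of its underside.
Not all that is in view belongs to the job. Of the things like the part that bears wedge_center, leave any that is black or pink; of the rest the larger one is meant.

How it is judged:
On the way, in this order (a step that is already met when the one before it is completed fails the run):
1. the big wedge's thin end is under the near edge of the beam (x of wedge_tip in the frame of beam_edge above 0.005 m and z of wedge_tip in the frame of beam_edge below 0 m and x of wedge_heel in the frame of beam_edge below -0.03 m), for 0.05 s.
2. the wedge is jammed: it presses the beam with more than 6 N (contact force between wedge and beam above 6 N), for 0.2 s.
At the end, for the whole second after the job is handed in: The big wedge lies flat on the panel (within 0.08 rad), thin end at least 10 mm under the near edge of the beam and thick end at least 30 mm outside, within 50 mm of the beam's middle and 0.2 rad of straight, jammed so that it still presses the beam with more than 6 N, at rest and let go (contact force between wedge and beam above 6 N and x of wedge_tip in the frame of beam_edge above 0.01 m and x of wedge_heel in the frame of beam_edge below -0.03 m and y of wedge_center in the frame of beam_edge between -0.05 and 0.05 m and angle between the x axis of wedge_center and the x axis of beam_edge, either way round below 0.2 rad and angle between wedge_center's own z axis and vertical below 0.08 rad and linear speed of wedge below 0.01 m/s); the robot touches nothing.
It fails at once if the wedge is overdriven and crushes the glue-up: it presses the beam with more than 35 N or the panel with more than 50 N (contact force between wedge and beam above 35 N or contact force between wedge and panel above 50 N).
It fails at once if the robot leans on the beam with more than 15 N (contact force between the arm and beam above 15 N).
It fails at once if the small wedge, mug or brush can is moved by more than 30 mm (distance of any of small_wedge, mug, brush_can from where it was at the start of the episode above 0.03 m).
It also fails if it takes over 61 s, if anything falls off the work surface, if the arm or the gripper's body presses on something with over 40 N, if the wrist force passes 120 N, or if a joint passes its speed limit or range.

## Robot

A 6-joint arm with a two-finger parallel gripper is mounted at the origin on the work surface. World frame = base frame: x ahead of the robot, y to its left, z up, the work surface at z = 0. Lengths are in m, angles in rad, forces in N, time in s.
With the tool pointing down it reaches from about 0.35 to 0.975 m from the base axis. Payload 4.9 kg.
Tool frame: the origin (TCP) lies at the very end of the fingers, on their centre line; the grasp point (between the pads) lies 19 mm behind it; z points along the fingers, y is the line along which they close (so a half turn about z gives the same grasp; the last joint's range is limited). The gripper opens to 85 mm and grips with 20 to 120 N. Pads are 22 mm wide; open, the fingers measure 114 mm over their backs; the gripper's body (76 mm by 85 mm) begins 54 mm behind the grasp point. The pads swing forward as they close: fully open they stand 13 mm farther back than shut.
Start: joints at [1.226, 0.053, 1.613, -0, 1.476, -0.119], TCP at [0.14, 0.609, 0.231] pointing down, gripper open.
Joint ranges: [-3.01, 3.01], [-1.01, 2.22], [0.06, 2.58], [-1.02, 4.17], [0.09, 2.62], [-3.14, 3.14]. Speed limits (rad/s): [2.57, 2.57, 3.14, 3.14, 3.14, 3.14].

## Interface

Orientations are given as a rotation vector (axis times angle).
In Python, from station import * gives the robot as it stands.
- The arm moves only by the shell command python3 -m crank 'ROWS' [OPENING] [FORCE]. ROWS is JSON, a list of rows, each an object with "offset": the shift along the tool's x, y, z in m, a list of three; "twist": the turn, a rotation vector about the tool's x, y, z in degrees, a list of three. In form: [{"offset": [x, y, z], "twist": [rx, ry, rz]}, ...]. A call has 1 to 20 rows; each row is the pose to reach, as a shift and turn from the pose commanded when the call began, along the tool's axes at that moment; what a row does not reach only later rows make up. A row lasts 1/8 s, in which the tool goes at most 62.5 mm and 10.7 degrees, less where a joint would pass 70% of its speed; a pose out of reach is approached as far as the arm can. A call with a gripper value outside its range is refused whole. OPENING is the opening, from 0 (shut) to 1 (fully open), set as the call begins (- or left out, the last holds). The fingers move at their own pace and stop on an object; FORCE is the grip in N (left out, the last holds). Time passes only in rows, so rows that repeat a pose let the fingers close. It gives the time, the measured TCP pose, the force, the opening and the grip force at its end, in the units of the state.
- get_obs(): the state, without advancing time (a new reading comes with each control period).
- get_image(name): name is "side" or "top"; returns the picture (384x512x3 uint8, red, green, blue); there is no depth.
- get_calibration(name): a dict with "intrinsics" (3x3 intrinsics, pixels), "world_from_camera" (4x4, takes a point from camera to world coordinates). Camera axes: x right, y up, looking along -z (the intrinsics and any distortion apply to the point x, -y, -z); pixel columns grow to the right and rows downward; lengths in m; the calibration is good to about 2 mm. A picture is of the moment at which its call begins. get_calibration takes no time and is no camera call.
- finish_job(): hands the job in; it is judged then, once.
Trained networks look in the newest picture that a camera, given by its name, has taken for a name from the list of things; names that differ only in an ending like _2 or _b are one class to them, and where a whole thing is asked for, a point or a joint stands for the part that bears it (a point fixed in the world has none). Each returns a list of dicts, best first, with "confidence" (0 to 1); they miss things now and then, are a little off and sometimes report something else, mostly with a low value. They report only what shows in the picture. A call takes as long as a camera call. They do not tell look-alikes from the thing itself.
- cut_out(query, camera): "region" (384x512 bool, what is visible of it) and "rect" ([centre column, centre row, width, height] in pixels, round what is visible of it).
The state is a dict: "t": time; "q": joint angles; "dq": joint speeds; "effort": joint torques, N m; "tool_pos": TCP position; "tool_rot": TCP orientation; "contact_force": force on the tool from outside, world axes, zero at the start; "wrist_torque": the same for the moment, N m; "opening": finger opening in m; "grip_force": force on a finger pad.
Only numpy, scipy, OpenCV 4.12 (cv2) and the standard library are available. Lean on these libraries where they do the work, as an engineer would, in place of code of your own. Each camera call takes 0.05 s, during which the arm holds its last target. There are 200 camera calls.

## Working session

There is one attempt and no reset: what is moved stays moved. The work goes in short steps, Python scripts to look and compute and a shell command to move; the robot and the scene stay as the last step left them, time stands still between calls to the robot, and variables do not carry over. Pictures are saved under pics/ and viewed, at most 10 in all, crops included, and the job is handed in when it is done.

```bash
mkdir -p pics; python3 - <<'E'
from station import *
import cv2,numpy as np
for c in("top","side"):
    im=get_image(c); cv2.imwrite(f"pics/{c}0.png",im[:,:,::-1])
    k=get_calibration(c); print(c,np.round(k["intrinsics"],1).tolist(),np.round(k["world_from_camera"],3).tolist(),[x for x in k])
    for q in("wedge_center","beam","small_wedge","mug","brush_can"):
        print(q,[(round(d["confidence"],2),np.round(d["rect"]).tolist()) for d in cut_out(q,c)])
print(get_obs())
E
```

```text
top [[385.9, 0.0, 256.6], [0.0, 385.9, 186.2], [0.0, 0.0, 1.0]] [[-0.019, 0.99, -0.137, 0.352], [-1.0, -0.018, 0.009, -0.038], [0.007, 0.137, 0.991, 1.13], [0.0, 0.0, 0.0, 1.0]] ['intrinsics', 'world_from_camera']
wedge_center [(0.92, [308.0, 244.0, 26.0, 36.0]), (0.78, [386.0, 262.0, 36.0, 58.0]), (0.64, [399.0, 175.0, 25.0, 36.0]), (0.58, [349.0, 201.0, 36.0, 52.0]), (0.2, [124.0, 211.0, 25.0, 17.0])]
beam [(0.65, [254.0, 128.0, 88.0, 38.0])]
small_wedge [(0.52, [126.0, 210.0, 28.0, 21.0]), (0.22, [353.0, 197.0, 38.0, 59.0])]
mug [(0.67, [352.0, 126.0, 35.0, 43.0])]
brush_can [(0.59, [121.0, 126.0, 43.0, 48.0])]
side [[393.7, 0.0, 262.7], [0.0, 393.7, 188.4], [0.0, 0.0, 1.0]] [[0.978, 0.112, -0.178, 0.292], [-0.211, 0.521, -0.827, -1.0], [0.0, 0.846, 0.533, 0.692], [0.0, 0.0, 0.0, 1.0]] ['intrinsics', 'world_from_camera']
wedge_center [(0.97, [216.0, 251.0, 41.0, 29.0]), (0.85, [317.0, 316.0, 51.0, 39.0]), (0.85, [202.0, 318.0, 80.0, 53.0]), (0.57, [275.0, 276.0, 67.0, 41.0])]
beam [(0.63, [285.0, 126.0, 19.0, 60.0]), (0.58, [322.0, 189.0, 53.0, 43.0])]
small_wedge []
mug [(0.76, [355.0, 250.0, 48.0, 48.0]), (0.65, [274.0, 279.0, 64.0, 38.0])]
brush_can [(0.82, [285.0, 129.0, 19.0, 58.0])]
{'t': 0.6, 'q': array([ 1.22596577e+00,  5.26951448e-02,  1.61286583e+00, -3.31679218e-06,
        1.47598335e+00, -1.18973721e-01]), 'dq': array([-0.00074338, -0.00033541,  0.00021279,  0.00055197,  0.00112791,
       -0.00057865]), 'effort': array([-1.73457374e-04, -3.93411720e+01, -3.70228708e+01, -1.15269900e-04,
        8.94082932e-04,  5.24947765e-06]), 'tool_pos': array([0.13994809, 0.60913059, 0.23132702]), 'tool_rot': array([3.54019400e-01, 3.12156766e+00, 7.26851234e-05]), 'contact_force': array([-0.10617045,  0.46713685, -0.01587457]), 'wrist_torque': array([ 0.02195207, -0.02311613,  0.03914992]), 'grip_force': 0.0, 'opening': 0.08538873441147644}
```

View pics/top0.png

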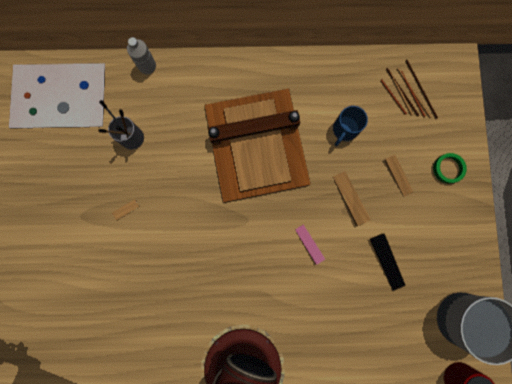

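View pics/side0.png

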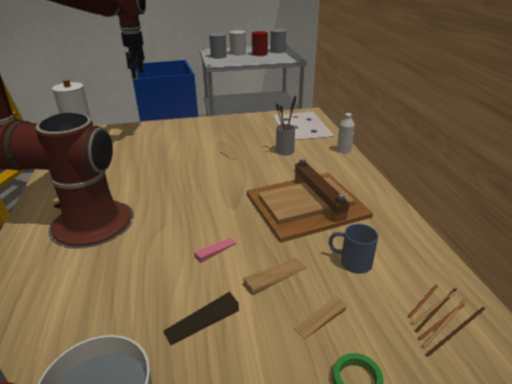

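The top view shows the press at about (257,145) with its beam running (213,132)–(295,118). The big wedge is at (351,199), with a shorter look-alike at (398,175). Pink and black decoys are at (310,244) and (387,262). Next I'll zoom in for the wedge ends.

```bash
cat > h.py <<'E'
import numpy as np,cv2
from station import *
def ray(c,uv):
    k=get_calibration(c);K=k["intrinsics"];T=np.array(k["world_from_camera"])
    d=np.linalg.inv(K)@[uv[0],uv[1],1]; d=T[:3,:3]@(d*[1,-1,-1]); return T[:3,3],d
def at(c,uv,z):
    o,d=ray(c,uv); return o+d*(z-o[2])/d[2]
def px(c,p):
    k=get_calibration(c);K=k["intrinsics"];T=np.linalg.inv(k["world_from_camera"])
    q=K@((T@[*p,1])[:3]*[1,-1,-1]); return q[:2]/q[2]
E
python3 - <<'E'
from h import *
t=cv2.imread("pics/top0.png");s=cv2.imread("pics/side0.png")
def cr(i,x,y,w,h,f): return cv2.resize(i[y:y+h,x:x+w],None,fx=f,fy=f,interpolation=cv2.INTER_CUBIC)
a=cr(t,325,165,50,70,4);a=cv2.resize(t[165:235,325:375],(200,280),interpolation=cv2.INTER_CUBIC)
b=cr(s,235,250,80,47,6)[:280];b=cv2.copyMakeBorder(b,0,280-b.shape[0],0,0,cv2.BORDER_CONSTANT) if b.shape[0]<280 else b
c=cr(t,198,82,117,122,2.4)[:290]; d=cr(s,240,155,140,85,2.9)
r1=np.hstack([a,b]); H=max(c.shape[0],d.shape[0]); pad=lambda i:cv2.copyMakeBorder(i,0,H-i.shape[0],0,0,cv2.BORDER_CONSTANT)
r2=np.hstack([pad(c),pad(d)]); W=max(r1.shape[1],r2.shape[1])
p2=lambda i:cv2.copyMakeBorder(i,0,0,0,W-i.shape[1],cv2.BORDER_CONSTANT)
o=np.vstack([p2(r1),p2(r2)]);print(o.shape,c.shape,d.shape);cv2.imwrite("pics/z.png",o)
for c,uv in(("top",(349,201)),("side",(275,276))):
    for d in cut_out("wedge_center",c):
        if np.hypot(*(np.array(d["rect"][:2])-uv))<10:
            m=d["region"].astype(np.uint8); r=cv2.minAreaRect(cv2.findNonZero(m)); b=cv2.boxPoints(r)
            print(c,np.round(b,1).tolist()); print(np.round([at(c,p,.012) for p in b],3).tolist())
E
```

```text
(570, 687, 3) (290, 281, 3) (246, 406, 3)
top [[331.3999938964844, 176.8000030517578], [345.3999938964844, 169.8000030517578], [370.20001220703125, 219.39999389648438], [356.20001220703125, 226.39999389648438]]
[[0.53, -0.269, 0.012], [0.551, -0.311, 0.012], [0.404, -0.375, 0.012], [0.384, -0.334, 0.012]]
side [[240.1999969482422, 278.3999938964844], [296.6000061035156, 250.1999969482422], [305.6000061035156, 268.20001220703125], [249.1999969482422, 296.3999938964844]]
[[0.382, -0.326, 0.012], [0.542, -0.257, 0.012], [0.545, -0.326, 0.012], [0.393, -0.385, 0.012]]
```

View pics/z.png

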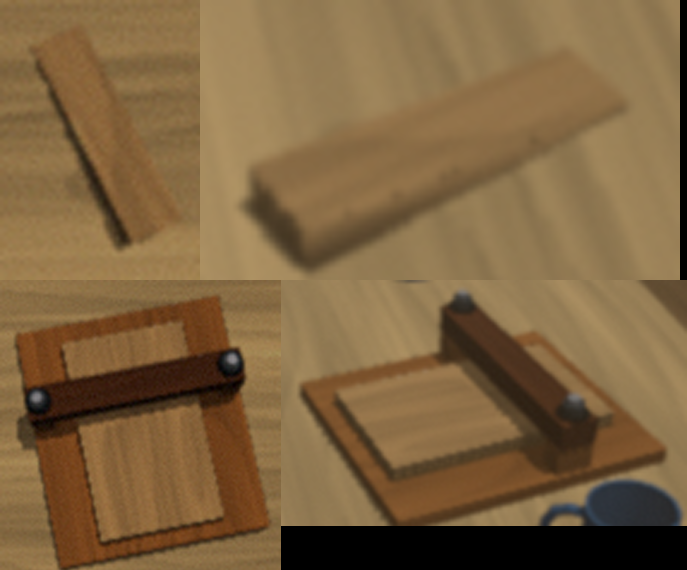

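Thick end of the big wedge is toward the robot (side crop left), thin end away. Computing poses.

```bash
python3 - <<'E'
from h import *
t=lambda u,v,z:at("top",(u,v),z)
tip=(t(334.2,177,.004)+t(345.5,172.5,.004))/2; heel=(t(370,220,.026)+t(357.5,226,.026))/2
print("tip",tip.round(3),"heel",heel.round(3),"len",np.linalg.norm((tip-heel)[:2]),"yaw",np.degrees(np.arctan2(*(tip-heel)[1::-1])))
A,B=t(223,202,.018),t(310.5,185,.018);C,D=t(204.3,105.8,.018),t(288.8,88.7,.018)
k1,k2=t(213.8,132,.098),t(294.3,116.2,.098)
n=(A+B)/2; 
print("base near",A.round(3),B.round(3),np.linalg.norm(A-B),"far",C.round(3),D.round(3),np.linalg.norm(C-D))
for p,q in((A,B),(C,D),(k1,k2)):
    e=p-q; print("yaw of x",np.degrees(np.arctan2(-e[0],e[1])))
e=(C+D)/2-(A+B)/2;print("axis",np.degrees(np.arctan2(e[1],e[0])),np.linalg.norm(e))
print("knobs",k1.round(3),k2.round(3),np.linalg.norm(k1-k2),"mid",((k1+k2)/2).round(3))
th=np.arctan2(e[1],e[0]);x=np.array([np.cos(th),np.sin(th),0]); print("edge from base",(n+.17*x).round(3),"from knobs",((k1+k2)/2-.02*x).round(3))
# side crop: scale 2.9, origin 240,155, y offset 280,x offset 281
s=lambda u,v,z:at("side",((u-281)/2.9+240,(v-280)/2.9+155),z)
print("side base near corners",s(302,385,.018).round(3),s(397,522,.018).round(3),"knobs",s(462,300,.098).round(3),s(573,405,.098).round(3))
w=lambda u,v,z:at("side",((u-200)/6+235,v/6+250),z)
print("side wedge thin top",w(565,48,.004).round(3),w(628,103,.004).round(3),"thick top",w(255,170,.026).round(3),w(308,240,.026).round(3))
print(px("top",(.14,.609,.231)))
E
```

```text
tip [ 0.537 -0.296  0.004] heel [ 0.393 -0.352  0.026] len 0.15505903045904243 yaw 21.38251676972098
base near [0.461 0.05  0.018] [ 0.506 -0.205  0.018] 0.25894878292134554 far [0.751 0.104 0.018] [ 0.801 -0.151  0.018] 0.2593173578437534
yaw of x 10.025821495558413
yaw of x 10.991507485273365
yaw of x 10.495641818528703
axis 10.49761298197875 0.29710974012037034
knobs [0.647 0.067 0.098] [ 0.689 -0.156  0.098] 0.22678618540605866 mid [ 0.668 -0.044  0.098]
edge from base [ 0.651 -0.047  0.018] from knobs [ 0.648 -0.048  0.098]
side base near corners [0.466 0.04  0.018] [ 0.509 -0.209  0.018] knobs [0.647 0.049 0.098] [ 0.688 -0.171  0.098]
side wedge thin top [ 0.534 -0.277  0.004] [ 0.551 -0.314  0.004] thick top [ 0.39  -0.341  0.026] [ 0.403 -0.381  0.026]
[-36.19889385 341.70171177]
```

```bash
python3 -m crank '[{"offset":[-0.383,-0.281,0],"twist":[0,0,70]},{"offset":[-0.383,-0.281,0],"twist":[0,0,70]},{"offset":[-0.383,-0.281,0],"twist":[0,0,70]},{"offset":[-0.383,-0.281,0],"twist":[0,0,70]},{"offset":[-0.383,-0.281,0],"twist":[0,0,70]},{"offset":[-0.383,-0.281,0],"twist":[0,0,70]},{"offset":[-0.383,-0.281,0],"twist":[0,0,70]},{"offset":[-0.383,-0.281,0],"twist":[0,0,70]},{"offset":[-0.486,-0.867,0.13],"twist":[0,0,145.6]},{"offset":[-0.486,-0.867,0.13],"twist":[0,0,145.6]},{"offset":[-0.486,-0.867,0.13],"twist":[0,0,145.6]},{"offset":[-0.486,-0.867,0.13],"twist":[0,0,145.6]},{"offset":[-0.486,-0.867,0.13],"twist":[0,0,145.6]},{"offset":[-0.486,-0.867,0.13],"twist":[0,0,145.6]},{"offset":[-0.486,-0.867,0.13],"twist":[0,0,145.6]},{"offset":[-0.486,-0.867,0.13],"twist":[0,0,145.6]},{"offset":[-0.486,-0.867,0.13],"twist":[0,0,145.6]},{"offset":[-0.486,-0.867,0.13],"twist":[0,0,145.6]},{"offset":[-0.486,-0.867,0.13],"twist":[0,0,145.6]},{"offset":[-0.486,-0.867,0.13],"twist":[0,0,145.6]}]' 1 40; python3 - <<'E'
from h import *
from scipy.spatial.transform import Rotation as R
o=get_obs();r=R.from_rotvec(o["tool_rot"]).as_matrix();print(o["t"],o["tool_pos"].round(4),r.round(3).tolist(),np.degrees(np.arctan2(r[1,0],r[0,0])),o["q"].round(2))
i=get_image("side")[:,:,::-1];cv2.imwrite("pics/s1.png",cv2.resize(i[140:340,120:400],None,fx=2.8,fy=2.8))
E
```

```text
t: 3.2
tool_pos: [0.4194, -0.3443, 0.1013]
tool_rot: [-3.086, -0.585, 0.0]
contact_force: [1.0, -0.4, -0.8]
opening: 0.0854
grip_force: 0.0
3.2 [ 0.4194 -0.3443  0.1013] [[0.931, 0.366, -0.0], [0.366, -0.931, 0.001], [0.0, -0.001, -1.0]] 21.45079334120776 [-0.82 -0.03  1.92  0.    1.25  0.37]
```

View pics/s1.png

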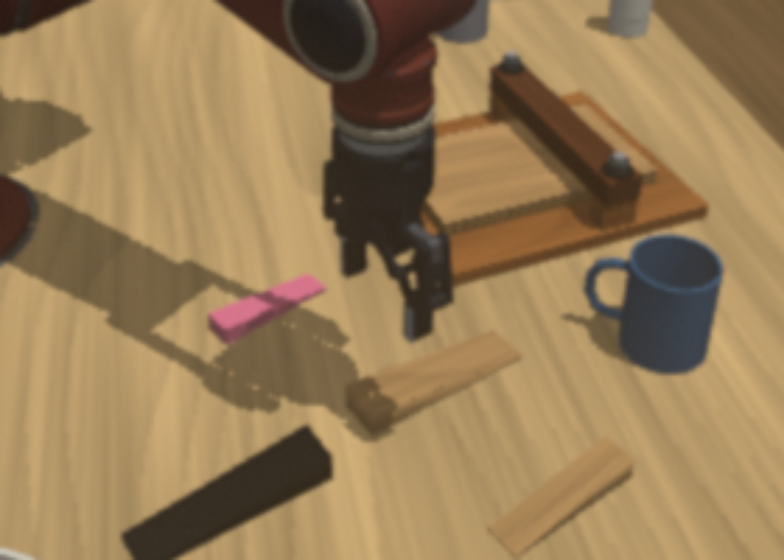

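Gripper stands above the wedge's thick end, aligned. Descend and close.

```bash
python3 -m crank '[{"offset":[0,0,0.04],"twist":[0,0,0]},{"offset":[0,0,0.075],"twist":[0,0,0]},{"offset":[0,0,0.09],"twist":[0,0,0]},{"offset":[0,0,0.097],"twist":[0,0,0]},{"offset":[0,0,0.098],"twist":[0,0,0]}]'; python3 -m crank '[{"offset":[0,0,0],"twist":[0,0,0]},{"offset":[0,0,0],"twist":[0,0,0]},{"offset":[0,0,0],"twist":[0,0,0]},{"offset":[0,0,0],"twist":[0,0,0]},{"offset":[0,0,0],"twist":[0,0,0]},{"offset":[0,0,0],"twist":[0,0,0]},{"offset":[0,0,0],"twist":[0,0,0]},{"offset":[0,0,0],"twist":[0,0,0]}]' 0 50
```

```text
t: 3.88
tool_pos: [0.4201, -0.3449, 0.0041]
tool_rot: [3.085, 0.586, 0.001]
contact_force: [0.4, 0.4, 0.1]
opening: 0.085
grip_force: 0.0
t: 4.88
tool_pos: [0.4201, -0.3455, 0.0044]
tool_rot: [3.085, 0.585, 0.001]
contact_force: [-0.5, -0.0, 5.4]
opening: 0.0387
grip_force: 52.5
```

```bash
python3 -m crank '[{"offset":[0,0,-0.015],"twist":[0,0,0]},{"offset":[0,0,-0.05],"twist":[0,0,0]},{"offset":[0,0,-0.1],"twist":[0,0,0]},{"offset":[0.03,-0.05,-0.1],"twist":[0,0,3]},{"offset":[0.06,-0.1,-0.1],"twist":[0,0,6]},{"offset":[0.09,-0.15,-0.1],"twist":[0,0,9]},{"offset":[0.12,-0.2,-0.1],"twist":[0,0,11]},{"offset":[0.131,-0.222,-0.09],"twist":[0,0,11]},{"offset":[0.134,-0.228,-0.08],"twist":[0,0,11]},{"offset":[0.134,-0.228,-0.08],"twist":[0,0,11]},{"offset":[0.134,-0.228,-0.08],"twist":[0,0,11]}]'; python3 - <<'E'
from h import *
a=get_image("side")[:,:,::-1];b=get_image("top")[:,:,::-1]
a=cv2.resize(a[140:270,225:385],None,fx=2.4,fy=2.4,interpolation=2);b=cv2.resize(b[70:240,190:330],(395,480),interpolation=2)
a=cv2.copyMakeBorder(a,0,480-a.shape[0],0,0,0);cv2.imwrite("pics/s2.png",np.hstack([a,b]))
E
```

```text
t: 6.25
tool_pos: [0.4608, -0.0844, 0.0834]
tool_rot: [3.128, 0.284, -0.0]
contact_force: [0.5, -0.5, -0.8]
opening: 0.0388
grip_force: 51.8
```

View pics/s2.png

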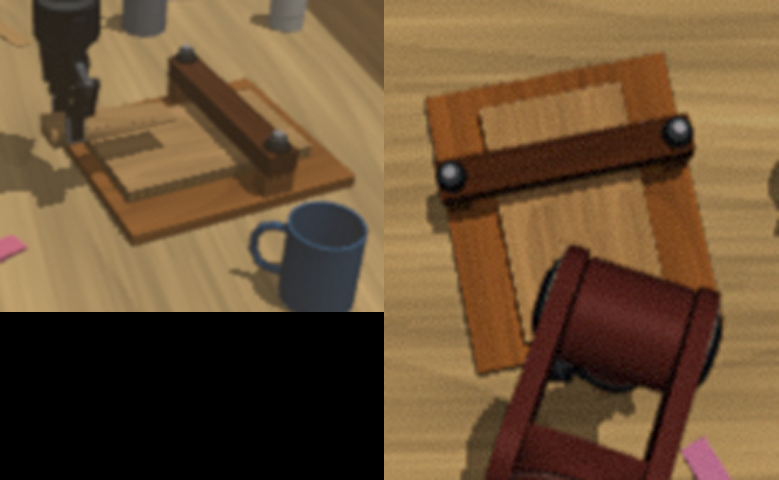

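```bash
python3 -c "
from h import *
print([px('side',p).round(1) for p in((.595,-.040,.083),(.588,-.080,.083),(.591,-.06,.083))])"; python3 -m crank '[{"offset":[0.02,0,0.02],"twist":[0,0,0]},{"offset":[0.04,0,0.032],"twist":[0,0,0]},{"offset":[0.04,0,0.037],"twist":[0,0,0]},{"offset":[0.04,0,0.037],"twist":[0,0,0]}]'; for i in 1 2; do python3 -m crank '[{"offset":[0,0,0.001],"twist":[0,0,0]},{"offset":[0,0,0.002],"twist":[0,0,0]},{"offset":[0,0,0.002],"twist":[0,0,0]}]';done
```

```text
[array([294.3, 182.1]), array([295.8, 189.3]), array([294.9, 185.7])]
t: 6.85
tool_pos: [0.4994, -0.0766, 0.046]
tool_rot: [-3.128, -0.286, 0.002]
contact_force: [-0.5, -0.4, -0.4]
opening: 0.0389
grip_force: 51.8
t: 7.22
tool_pos: [0.5, -0.0763, 0.0446]
tool_rot: [3.128, 0.286, 0.001]
contact_force: [0.2, -0.1, 0.5]
opening: 0.0391
grip_force: 51.8
t: 7.6
tool_pos: [0.5, -0.0762, 0.0421]
tool_rot: [-3.128, -0.286, 0.0]
contact_force: [-0.5, 0.0, -1.0]
opening: 0.0389
grip_force: 51.8
```

```bash
python3 -m crank '[{"offset":[0,0,0.0005],"twist":[0,0,0]},{"offset":[0,0,0.001],"twist":[0,0,0]},{"offset":[0,0,0.001],"twist":[0,0,0]}]' | grep -E 'pos|contact'; python3 -m crank '[{"offset":[0,0,0.0005],"twist":[0,0,0]},{"offset":[0,0,0.001],"twist":[0,0,0]},{"offset":[0,0,0.001],"twist":[0,0,0]}]' | grep -E 'pos|contact';python3 -m crank '[{"offset":[0,0,0.0005],"twist":[0,0,0]},{"offset":[0,0,0.001],"twist":[0,0,0]},{"offset":[0,0,0.001],"twist":[0,0,0]}]' | grep -E 'pos|contact'
```

```text
tool_pos: [0.5001, -0.0762, 0.0412]
contact_force: [-0.2, 1.1, -0.9]
tool_pos: [0.5, -0.0762, 0.0402]
contact_force: [0.4, -1.1, -0.0]
tool_pos: [0.5004, -0.0763, 0.0397]
contact_force: [-0.8, -0.1, 3.2]
```

```bash
python3 -m crank '[{"offset":[0,0,-0.0007],"twist":[0,0,0]},{"offset":[0.01,0,-0.0007],"twist":[0,0,0]},{"offset":[0.02,0,-0.0007],"twist":[0,0,0]},{"offset":[0.025,0,-0.0007],"twist":[0,0,0]},{"offset":[0.025,0,-0.0007],"twist":[0,0,0]}]' | grep -E 'pos|contact'; python3 -m crank '[{"offset":[0.008,0,0],"twist":[0,0,0]},{"offset":[0.016,0,0],"twist":[0,0,0]},{"offset":[0.02,0,0],"twist":[0,0,0]},{"offset":[0.02,0,0],"twist":[0,0,0]}]'; python3 - <<'E'
from h import *
a=get_image("side")[:,:,::-1];cv2.imwrite("pics/s3.png",cv2.resize(a[140:260,220:360],None,fx=5,fy=5,interpolation=2))
E
```

```text
tool_pos: [0.5251, -0.0715, 0.0398]
contact_force: [0.3, -0.2, -1.8]
t: 9.85
tool_pos: [0.5446, -0.0679, 0.0399]
tool_rot: [-3.128, -0.287, 0.0]
contact_force: [0.4, 0.3, -0.9]
opening: 0.0388
grip_force: 51.8
```

View pics/s3.png

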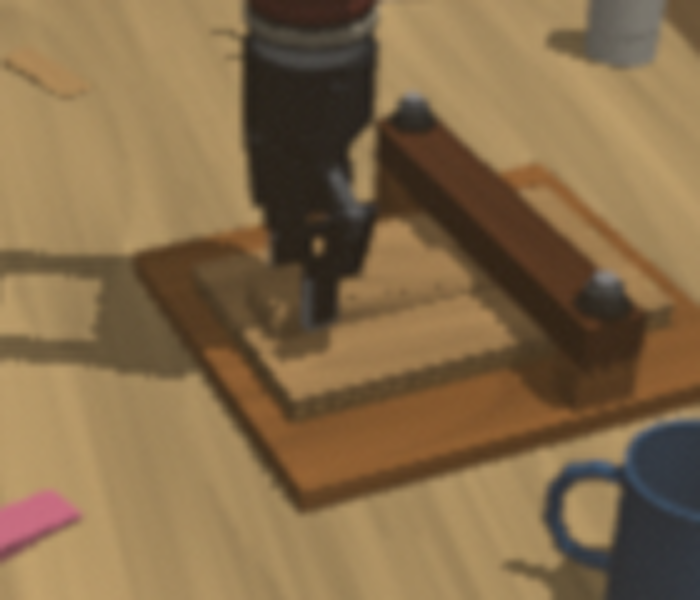

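The wedge tip passes under the beam near its middle; the wedge heel is at (265,305) in the crop. Keep sliding gently.

```bash
for i in 1; do python3 -m crank '[{"offset":[0.005,0,0],"twist":[0,0,0]},{"offset":[0.01,0,0],"twist":[0,0,0]},{"offset":[0.01,0,0],"twist":[0,0,0]}]' | grep -E 'pos|contact'; python3 -m crank '[{"offset":[0.004,0,0],"twist":[0,0,0]},{"offset":[0.008,0,0],"twist":[0,0,0]},{"offset":[0.008,0,0],"twist":[0,0,0]}]' | grep -E 'pos|contact'; done
```

```text
tool_pos: [0.5546, -0.0662, 0.0401]
contact_force: [-0.1, -0.0, -1.0]
tool_pos: [0.5624, -0.0647, 0.04]
contact_force: [-0.1, -0.3, -1.5]
```

```bash
python3 -m crank '[{"offset":[0,0,0],"twist":[0,0,0]},{"offset":[0,0,0],"twist":[0,0,0]},{"offset":[0,0,0],"twist":[0,0,0]},{"offset":[0,0,0],"twist":[0,0,0]},{"offset":[0,0,-0.02],"twist":[0,0,0]},{"offset":[0,0,-0.05],"twist":[0,0,0]},{"offset":[-0.03,0,-0.05],"twist":[0,0,0]},{"offset":[-0.06,0,-0.05],"twist":[0,0,0]},{"offset":[-0.06,0,-0.05],"twist":[0,0,0]}]' 0.8; python3 -m crank '[{"offset":[0,0,0],"twist":[0,0,0]},{"offset":[0,0,0],"twist":[0,0,0]},{"offset":[0,0,0],"twist":[0,0,0]},{"offset":[0,0,0],"twist":[0,0,0]},{"offset":[0,0,0],"twist":[0,0,0]},{"offset":[0,0,0.02],"twist":[0,0,0]},{"offset":[0,0,0.04],"twist":[0,0,0]},{"offset":[0,0,0.043],"twist":[0,0,0]},{"offset":[0,0,0.043],"twist":[0,0,0]}]' 0.2;  python3 - <<'E'
from h import *
a=get_image("side")[:,:,::-1];cv2.imwrite("pics/s4.png",cv2.resize(a[140:260,220:360],None,fx=5,fy=5,interpolation=2))
E
```

```text
t: 11.78
tool_pos: [0.5022, -0.0758, 0.0911]
tool_rot: [3.128, 0.285, 0.002]
contact_force: [1.4, 0.6, 0.1]
opening: 0.0685
grip_force: 0.0
t: 12.9
tool_pos: [0.5032, -0.0757, 0.0472]
tool_rot: [3.128, 0.286, -0.0]
contact_force: [-0.4, 0.3, 0.4]
opening: 0.0173
grip_force: 0.0
```

View pics/s4.png

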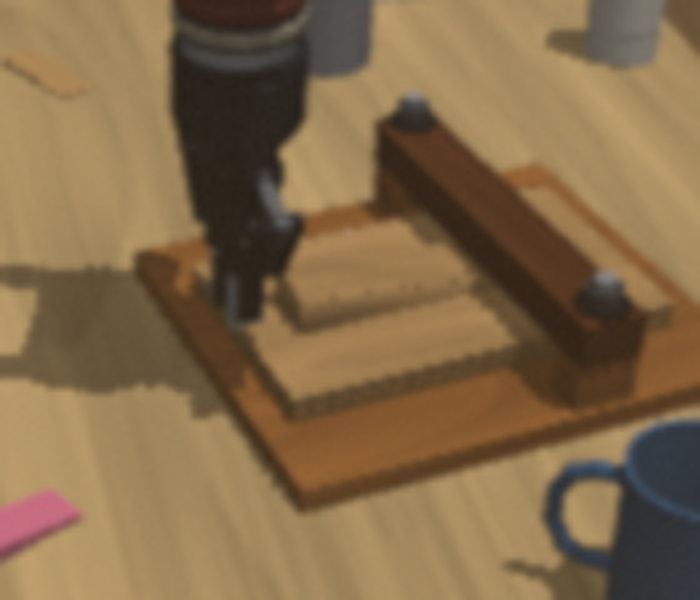

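The wedge lies flat, released, and the fingers are behind its heel (at (290,300) in the crop). Push.

```bash
python3 -m crank '[{"offset":[0.006,0,0],"twist":[0,0,0]},{"offset":[0.012,0,0],"twist":[0,0,0]},{"offset":[0.017,0,0],"twist":[0,0,0]},{"offset":[0.02,0,0],"twist":[0,0,0]},{"offset":[0.02,0,0],"twist":[0,0,0]}]' | grep -E 'pos|contact';  python3 -m crank '[{"offset":[0.002,0,0],"twist":[0,0,0]},{"offset":[0.004,0,0],"twist":[0,0,0]},{"offset":[0.004,0,0],"twist":[0,0,0]}]' | grep -E 'pos|contact'; python3 -m crank '[{"offset":[0.002,0,0],"twist":[0,0,0]},{"offset":[0.004,0,0],"twist":[0,0,0]},{"offset":[0.004,0,0],"twist":[0,0,0]}]' | grep -E 'pos|contact'
```

```text
tool_pos: [0.5229, -0.072, 0.047]
contact_force: [-0.1, 0.5, -0.2]
tool_pos: [0.5267, -0.0713, 0.047]
contact_force: [0.3, 0.1, 0.5]
tool_pos: [0.5308, -0.0705, 0.047]
contact_force: [0.6, -1.4, 0.6]
```

```bash
python3 -m crank '[{"offset":[0.001,0,0],"twist":[0,0,0]},{"offset":[0.002,0,0],"twist":[0,0,0]},{"offset":[0.002,0,0],"twist":[0,0,0]}]' | grep -E 'pos|contact'; python3 -m crank '[{"offset":[0.001,0,0],"twist":[0,0,0]},{"offset":[0.002,0,0],"twist":[0,0,0]},{"offset":[0.002,0,0],"twist":[0,0,0]}]' | grep -E 'pos|contact'
```

```text
tool_pos: [0.5327, -0.0702, 0.047]
contact_force: [0.0, 0.6, 0.0]
tool_pos: [0.5346, -0.0698, 0.047]
contact_force: [-0.4, 0.8, -0.3]
```

```bash
for i in 1 2 3; do python3 -m crank '[{"offset":[0.001,0,0],"twist":[0,0,0]},{"offset":[0.002,0,0],"twist":[0,0,0]},{"offset":[0.002,0,0],"twist":[0,0,0]}]' | grep -E 'pos|contact'; done
```

```text
tool_pos: [0.5366, -0.0695, 0.047]
contact_force: [0.5, -0.4, 0.3]
tool_pos: [0.5386, -0.0691, 0.047]
contact_force: [-0.5, -0.4, 1.2]
tool_pos: [0.5405, -0.0687, 0.047]
contact_force: [-0.8, 0.2, 0.0]
```

```bash
for i in 1 2; do python3 -m crank '[{"offset":[0.001,0,0],"twist":[0,0,0]},{"offset":[0.002,0,0],"twist":[0,0,0]},{"offset":[0.002,0,0],"twist":[0,0,0]}]' | grep -E 'pos|contact'; done
```

```text
tool_pos: [0.5425, -0.0684, 0.047]
contact_force: [0.7, 0.8, -0.4]
tool_pos: [0.5445, -0.068, 0.047]
contact_force: [0.3, 0.0, -0.4]
```

```bash
for i in 1 2; do python3 -m crank '[{"offset":[0.001,0,0],"twist":[0,0,0]},{"offset":[0.002,0,0],"twist":[0,0,0]},{"offset":[0.002,0,0],"twist":[0,0,0]}]' | grep -E 't:|pos|contact'; done;python3 - <<'E'
from h import *
a=get_image("side")[:,:,::-1];cv2.imwrite("pics/s5.png",cv2.resize(a[140:260,220:360],None,fx=5,fy=5,interpolation=2))
E
```

```text
t: 17.32
tool_pos: [0.5464, -0.0676, 0.047]
tool_rot: [3.128, 0.287, 0.0]
contact_force: [-0.3, 1.4, -0.1]
t: 17.7
tool_pos: [0.5477, -0.0674, 0.0469]
tool_rot: [-3.128, -0.287, 0.003]
contact_force: [-5.1, -0.6, 2.8]
```

View pics/s5.png

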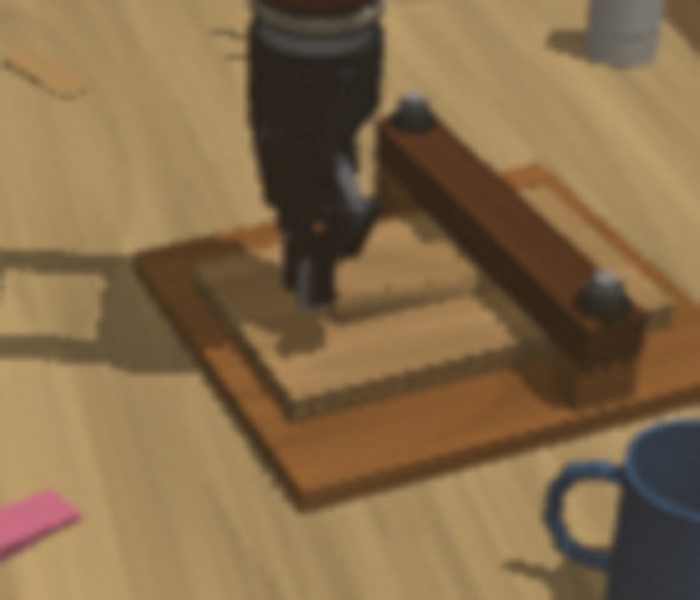

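Wedge moved in and is now meeting the beam (5 N) at the expected depth. Small steps to ~20 N.

```bash
for i in 1 2; do python3 -m crank '[{"offset":[0.0005,0,0],"twist":[0,0,0]},{"offset":[0.001,0,0],"twist":[0,0,0]},{"offset":[0.001,0,0],"twist":[0,0,0]}]' | grep -E 'pos|contact'; done
```

```text
tool_pos: [0.5484, -0.0673, 0.0469]
contact_force: [-6.6, -0.3, 4.5]
tool_pos: [0.5489, -0.0672, 0.0469]
contact_force: [-8.5, -1.5, 6.4]
```

```bash
python3 -m crank '[{"offset":[0,0,-0.0005],"twist":[0,0,0]},{"offset":[0.0005,0,-0.0005],"twist":[0,0,0]},{"offset":[0.001,0,-0.0005],"twist":[0,0,0]},{"offset":[0.001,0,-0.0005],"twist":[0,0,0]}]' | grep -E 'pos|contact'; python3 -m crank '[{"offset":[0.0005,0,0],"twist":[0,0,0]},{"offset":[0.001,0,0],"twist":[0,0,0]},{"offset":[0.001,0,0],"twist":[0,0,0]}]' | grep -E 'pos|contact'
```

```text
tool_pos: [0.5493, -0.067, 0.0469]
contact_force: [-9.4, -1.6, 4.7]
tool_pos: [0.5497, -0.0669, 0.0469]
contact_force: [-11.5, -2.3, 5.8]
```

```bash
for i in 1 2; do python3 -m crank '[{"offset":[0,0,-0.0008],"twist":[0,0,0]},{"offset":[0.001,0,-0.0008],"twist":[0,0,0]},{"offset":[0.002,0,-0.0008],"twist":[0,0,0]},{"offset":[0.002,0,-0.0008],"twist":[0,0,0]}]' | grep -E 'pos|contact'; done
```

```text
tool_pos: [0.5506, -0.0665, 0.047]
contact_force: [-14.3, -2.7, 6.2]
tool_pos: [0.5513, -0.0662, 0.047]
contact_force: [-15.6, -3.1, 6.1]
```

```bash
python3 -m crank '[{"offset":[0,0,-0.0008],"twist":[0,0,0]},{"offset":[0.001,0,-0.0008],"twist":[0,0,0]},{"offset":[0.002,0,-0.0008],"twist":[0,0,0]},{"offset":[0.002,0,-0.0008],"twist":[0,0,0]}]' | grep -E 'pos|contact'; python3 -m crank '[{"offset":[0.0005,0,-0.0003],"twist":[0,0,0]},{"offset":[0.001,0,-0.0003],"twist":[0,0,0]},{"offset":[0.001,0,-0.0003],"twist":[0,0,0]},{"offset":[0.001,0,-0.0003],"twist":[0,0,0]}]' | grep -E 'pos|contact'
```

```text
tool_pos: [0.5521, -0.0658, 0.0471]
contact_force: [-17.8, -3.4, 5.1]
tool_pos: [0.5524, -0.0657, 0.0471]
contact_force: [-20.0, -4.5, 5.1]
```

About 20 N reached. Back away and check.

```bash
python3 -m crank '[{"offset":[-0.005,0,0],"twist":[0,0,0]},{"offset":[-0.015,0,0],"twist":[0,0,0]},{"offset":[-0.03,0,-0.01],"twist":[0,0,0]},{"offset":[-0.05,0,-0.05],"twist":[0,0,0]},{"offset":[-0.07,0,-0.1],"twist":[0,0,0]},{"offset":[-0.09,0,-0.15],"twist":[0,0,0]},{"offset":[-0.09,0,-0.15],"twist":[0,0,0]},{"offset":[-0.09,0,-0.15],"twist":[0,0,0]},{"offset":[-0.09,0,-0.15],"twist":[0,0,0]}]'; python3 - <<'E'
from h import *
a=get_image("side")[:,:,::-1];b=get_image("top")[:,:,::-1]
cv2.imwrite("pics/s6.png",np.hstack([cv2.resize(a[160:250,240:350],(396,324),interpolation=2),cv2.resize(b[90:210,195:315],(324,324),interpolation=2)]))
E
```

```text
t: 22.5
tool_pos: [0.4701, -0.0813, 0.1986]
tool_rot: [-3.127, -0.287, 0.003]
contact_force: [-0.8, -0.2, 0.5]
opening: 0.0172
grip_force: 0.0
```

View pics/s6.png

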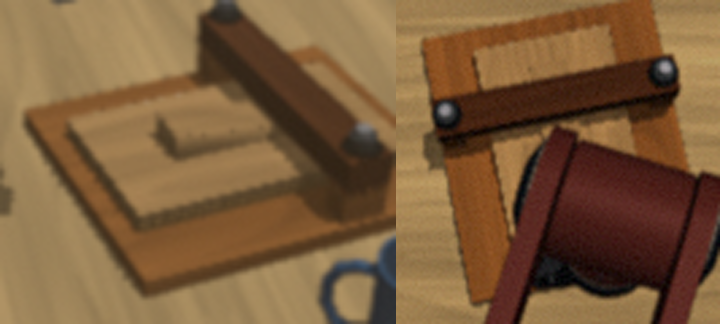

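The wedge lies flat and straight under the middle of the beam (heel at (170,135) in the crop), and the robot is clear of it.

```bash
python3 -c "
from station import *
print(finish_job())"
```

```text
the job is handed in; nothing more can be done
None
```

I slid the big wedge thin end first under the middle of the beam, pushed it in to about 20 N and let go of it. The last picture shows it flat and straight with the arm clear; the job is handed in, but no pass or fail came back and the wedge's force on the beam was not measured after release.

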